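Find the stamped tip box and push it to the hand-over line

ROBOT

A 6-joint arm with a two-finger parallel gripper is mounted at the origin on the work surface. World frame = base frame: x ahead of the robot, y to its left, z up, the work surface at z = 0. Lengths are in m, angles in rad, forces in N, time in s.
With the tool pointing down it reaches from about 0.25 to 0.725 m from the base axis. Payload 4 kg.
Tool frame: the origin (TCP) lies on the front face of the gripper's body, between the roots of the fingers; the fingertips stand 73 mm ahead of it and the grasp point (between the pads) lies 54 mm ahead of it; z points along the fingers, y is the line along which they close (so a half turn about z gives the same grasp; the last joint's range is limited). The gripper opens to 85 mm and grips with 20 to 120 N. Pads are 22 mm wide; open, the fingers measure 114 mm over their backs; the gripper's body (76 mm by 85 mm) begins 54 mm behind the grasp point. The pads swing forward as they close: fully open they stand 13 mm farther back than shut.
Start: joints at [1.141, 0.241, 0.005, 1.335, 0, 1.571], TCP at [0.208, 0.455, 0.304] pointing down, gripper open.
Joint ranges: [-2.72, 2.72], [-1.05, 1.87], [-1.09, 1.28], [-1.99, 2.15], [-1.42, 1.44], [-3.14, 3.14]. Speed limits (rad/s): [2.79, 2.79, 3.14, 3.14, 3.14, 3.14].

INTERFACE

Orientations are given as a unit quaternion [x, y, z, w].
In Python, from workcell import bot gives the robot as it stands. The module is installed in compiled form; this text tells all that it offers.
- The arm moves only by the tool step_arm, never from a script. Its argument "rows" is a list of rows, each a list of 2 entries, a list of its own where there are three numbers: the shift along the tool's x, y, z in mm, then the turn about the tool's z in degrees. A call has 1 to 12 rows; each row is the pose to reach, as a shift and turn from the pose commanded when the call began, along the tool's axes at that moment; what a row does not reach only later rows make up. A row lasts 1/8 s, in which the tool goes at most 62.5 mm and 10.7 degrees, less where a joint would pass 70% of its speed; a pose out of reach is approached as far as the arm can. A call with a gripper value outside its range is refused whole. "claw" is the gripper's target within -1 to 1 (shut at 1, half-way at 0, fully open at -1), set as the call begins (left out, the last holds). The fingers move at their own pace and stop on an object; the grip force is fixed at half the most. Time passes only in rows, so rows that repeat a pose let the fingers close. It gives the time, the measured TCP pose, the force, the opening and the grip force at its end, in the units of the state.
- bot.get_obs(): the state, without advancing time (a new reading comes with each control period).
- bot.camera(name): name is "scene" or "side" or "wrist"; returns (picture, depth): 400x640x3 uint8, red, green, blue; 400x640 float32, m along the optical axis (not along the pixel's ray), 0 where there is no reading.
- bot.camera_params(name): a dict with "fx", "fy", "cx", "cy" (pixels), "pose" (4x4, takes a point from camera to world coordinates). Camera axes: x right, y up, looking along -z (the intrinsics and any distortion apply to the point x, -y, -z); pixel columns grow to the right and rows downward; lengths in m; the calibration is good to about 2 mm. A picture is of the moment at which its call begins: read the wrist's pose just before it. camera_params takes no time and is no camera call; for the wrist camera it gives the pose at the moment of the call.
- bot.job_done(): hands the job in; it is judged then, once.
Trained networks look in the newest picture that a camera, given by its name, has taken for a name from the list of things; names that differ only in an ending like _2 or _b are one class to them, and where a whole thing is asked for, a point or a joint stands for the part that bears it (a point fixed in the world has none). Each returns a list of dicts, best first, with "score" (0 to 1); they miss things now and then, are a little off and sometimes report something else, mostly with a low value. They report only what shows in the picture. A call takes as long as a camera call.
- bot.trace(target, camera): "pixels" (400x640 bool, what is visible of it) and "uv" ([column, row] in pixels, amid what is visible of it).
The state is a dict: "clock": time; "joint_pos": joint angles; "joint_vel": joint speeds; "tau": joint torques, N m; "eef_pos": TCP position; "tool_rot": TCP orientation; "ft_force": force on the tool from outside, world axes, zero at the start; "ft_torque": the same for the moment, N m; "grip_width": finger opening in m; "grasp_force": force on a finger pad.
Only numpy, scipy, OpenCV 4.12 (cv2) and the standard library are available. Lean on these libraries where they do the work, as an engineer would, in place of code of your own. Each camera call takes 0.05 s, during which the arm holds its last target. There are 200 camera calls.

TASK

Two closed tip boxes stand on the workstation deck and only one carries the round stamp underneath. Starting with the left one (as the robot sees it), tip each box in turn with the fingertips over onto its back, towards the robot, so that its underside shows to the front of the deck for a second, and tip it upright again in its place before going on to the next. Then push the stamped box forward over the deck until its front edge lies on the white hand-over line and square to it, leaving the other where it stood; nothing may be picked up, and the other things on the deck stay as they are.

Things in the scene. Friction and masses are not known exactly. Their poses are not given: they have to be found in the camera images.
- box_a: closed pipette tip box, 128 mm long (y), 86 deep (x), 84 high, straight sides: white base, clear lid that stays shut. Origin: centre of its underside; x to its front face (away from the robot), z up. 0.18 to 0.37 kg, mass centre 40 mm up, so on its rear edge it balances at about 0.8 rad. Stands at either place; looks just like the other
- box_b: second tip box, exactly like box_a in shape, size, mass and axes. It may stand at either place.
- stamp (a point): centre of the stamp, a black inked ring 52 mm across with a cross in it, in the middle of the underside of one of the two boxes (at that box's origin); the other underside is plain white. In sight only while its box lies on its back.
- box_a_rear (a point): middle of box_a's rear bottom edge, the long edge towards the robot, on which it is tipped (43 mm behind its origin)
- box_a_front (a point): middle of box_a's front bottom edge, the long edge away from the robot (43 mm ahead of its origin)
- box_b_rear (a point): middle of box_b's rear bottom edge, as for box_a
- box_b_front (a point): middle of box_b's front bottom edge, as for box_a
- mat_a: one of two places for a box: a fixed black non-slip rubber mat, 240 mm (x, forward) by 150 mm, 2 mm thick; the box stands upright near its front end, 50 mm ahead of the mat's middle, and the rear half is room to lie on its back. Friction on the mat 0.7 to 1.0, on the bare deck 0.5 to 0.7. Origin: centre of the mat, on the deck.
- mat_b: the other place, just like mat_a
- line: the hand-over line: a white line painted on the deck in front of the two places, 20 mm wide and 660 mm long (its y), flat. Origin at its centre; x points across it, away from the robot.
- reagent: bystander: amber reagent bottle, 38 mm across, 85 mm high, standing between the two boxes' lanes; origin under its centre
- dispenser: bystander: steel dispensing tool standing upright, 38 mm across, 112 mm high, to the left of the work; origin under its centre
- trough: bystander: empty white reagent trough, 75 by 115 mm, 36 mm high, to the right of the work; origin under its centre

How it is judged:
By the outcome, as a careful person would: the job done as asked, in the order asked, and still so for the second after the job is handed in, with the robot touching nothing.
It also fails if it takes over 70 s, if anything falls off the work surface, if the arm or the gripper's body presses on something with over 40 N, if the wrist force passes 120 N, or if a joint passes its speed limit or range.

## Working session

There is one attempt and no reset: what is moved stays moved. The work goes in short steps, Python scripts to look and compute and a tool call to move; the robot and the scene stay as the last step left them, time stands still between calls to the robot, and variables do not carry over. Pictures are saved under pics/ and viewed, at most 10 in all, crops included, and the job is handed in when it is done.

Besides the shell and the picture viewer there is one more tool, called after ">>>" as name(argument=value, ...), one argument or row to a line, values as JSON. step_arm: Moves the arm, as the interface text tells. Its arguments: {"type":"object","properties":{"rows":{"type":"array"},"claw":{"type":"number"}},"required":["rows"]}

```bash
mkdir -p pics; cat > h.py <<'E'
import numpy as np, cv2
from workcell import bot
from scipy.spatial.transform import Rotation as R
def cloud(cam,depth):
    p=bot.camera_params(cam); v,u=np.mgrid[0:400,0:640]
    P=np.stack([(u-p['cx'])/p['fx']*depth,-(v-p['cy'])/p['fy']*depth,-depth],-1)
    T=np.array(p['pose']); return P@T[:3,:3].T+T[:3,3]
def save(n,img): cv2.imwrite('pics/'+n+'.png',img[:,:,::-1])
E
python3 - <<'E'
from h import *
o=bot.get_obs(); print(o['eef_pos'],o['tool_rot'],o['clock'])
print(R.from_quat(o['tool_rot']).as_matrix().round(3))
ims=[]
for c in['scene','side']:
    im,d=bot.camera(c); ims.append(im); W=cloud(c,d)
    print(c,np.array(bot.camera_params(c)['pose']).round(2)[:3].tolist())
    for t in['box_a','mat_a','line','reagent','dispenser','trough']:
        for r in bot.trace(t,c)[:3]:
            m=r['pixels']&(d>0); P=W[m]
            if len(P): print(t,round(r['score'],2),np.round(r['uv']),'lo',np.percentile(P,2,axis=0).round(3),'hi',np.percentile(P,98,axis=0).round(3))
save('a',cv2.resize(np.vstack(ims),(480,600)))
E
```

```text
[0.20813544 0.45409017 0.30300838] [ 2.13239412e-01  9.76999419e-01 -1.01706174e-03 -2.32895357e-04] 0.0
[[-0.909  0.417 -0.001]
 [ 0.417  0.909 -0.002]
 [ 0.    -0.002 -1.   ]]
scene [[-0.85, -0.29, 0.44, 1.02], [0.53, -0.45, 0.72, 0.77], [-0.01, 0.85, 0.53, 0.59]]
box_a 0.79 [366. 224.] lo [0.498 0.128 0.007] hi [0.581 0.252 0.087]
box_a 0.65 [278. 171.] lo [ 0.525 -0.258  0.001] hi [ 0.617 -0.083  0.087]
mat_a 0.96 [398. 240.] lo [ 0.375  0.123 -0.001] hi [0.61  0.269 0.004]
mat_a 0.77 [313. 179.] lo [ 0.402 -0.214 -0.001] hi [ 0.636 -0.073  0.004]
mat_a 0.55 [300. 202.] lo [ 0.54  -0.087  0.002] hi [0.616 0.03  0.085]
line 0.7 [279. 258.] lo [ 0.696 -0.286 -0.002] hi [0.74  0.329 0.002]
reagent 0.56 [301. 202.] lo [0.587 0.004 0.006] hi [0.615 0.03  0.085]
reagent 0.23 [278. 171.] lo [ 0.531 -0.204  0.006] hi [ 0.617 -0.083  0.087]
dispenser 0.56 [448. 254.] lo [ 0.447  0.346 -0.   ] hi [0.475 0.378 0.109]
trough 0.68 [280. 134.] lo [ 0.394 -0.461  0.001] hi [ 0.498 -0.331  0.037]
side [[0.97, 0.19, -0.16, 0.32], [-0.25, 0.68, -0.69, -1.08], [-0.02, 0.71, 0.71, 1.17]]
box_a 0.82 [335. 232.] lo [ 0.525 -0.218  0.006] hi [ 0.614 -0.089  0.092]
box_a 0.68 [298. 162.] lo [0.493 0.117 0.009] hi [0.576 0.244 0.093]
mat_a 0.92 [301. 252.] lo [ 0.402 -0.222 -0.002] hi [ 0.633 -0.078  0.009]
mat_a 0.7 [269. 174.] lo [ 0.376  0.116 -0.002] hi [0.611 0.269 0.011]
line 0.66 [264. 135.] lo [0.443 0.339 0.004] hi [0.473 0.361 0.112]
line 0.56 [369. 212.] lo [ 0.693 -0.311 -0.003] hi [0.738 0.314 0.008]
reagent 0.74 [329. 198.] lo [ 0.579 -0.012  0.006] hi [0.612 0.015 0.089]
dispenser 0.54 [265. 135.] lo [0.442 0.339 0.001] hi [0.474 0.483 0.112]
trough 0.63 [312. 316.] lo [ 0.394 -0.46  -0.   ] hi [ 0.495 -0.336  0.039]
```

View pics/a.png

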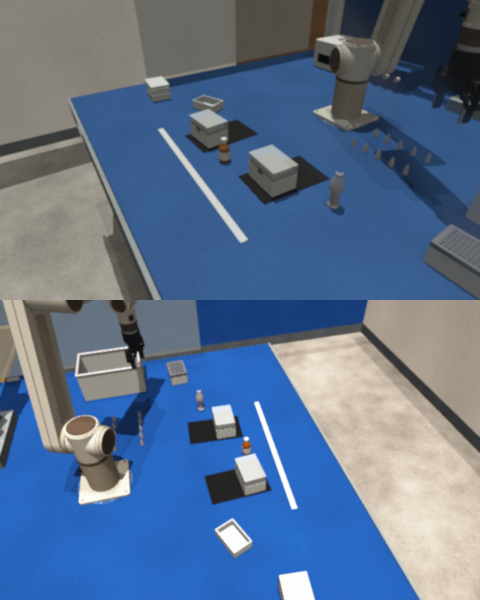

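```bash
cat >> h.py <<'E'
def rect(P):
    (c,(w,h),a)=cv2.minAreaRect((P[:,:2]*1000).astype(np.float32))
    return np.round(c,1),round(w,1),round(h,1),round(a,2)
def boxes(cam):
    im,d=bot.camera(cam); W=cloud(cam,d); out=[]
    for r in bot.trace('box_a',cam)[:2]:
        m=cv2.erode(r['pixels'].astype(np.uint8),np.ones((3,3)))>0
        P=W[m&(d>0)]; T=P[(P[:,2]>.08)&(P[:,2]<.097)]
        if len(T)>50: print(cam,'top',rect(T),len(T),'z',np.median(T[:,2]).round(4))
    return im,d,W
E
python3 - <<'E'
from h import *
for c in['scene','side']:
    im,d,W=boxes(c)
    for t in['mat_a','line']:
        for r in bot.trace(t,c)[:2]:
            P=W[r['pixels']&(d>0)]; P=P[P[:,2]<.012]
            if len(P)>50: print(c,t,rect(P))
    z=W[...,2]; fl=(abs(z)<.015)&(d>0)
    white=fl&(im.min(2)>120)&(W[...,0]>.66)&(W[...,0]<.77)&(abs(W[...,1])<.35)
    P=W[white]; k=np.polyfit(P[:,1],P[:,0],1); print('line fit x=k*y+c',k.round(4),'yaw deg',-np.degrees(np.arctan(k[0])).round(2),'rect',rect(P))
    blk=fl&(im.max(2)<50)&(W[...,0]>.36)&(W[...,0]<.65)
    for lo,hi in((.09,.29),(-.24,-.05)):
        P=W[blk&(W[...,1]>lo)&(W[...,1]<hi)]; 
        if len(P)>20: print('mat',rect(P),len(P))
print(bot.get_obs()['joint_pos'])
E
```

```text
scene top (array([ 574.8, -144. ]), 80.5, 124.6, 2.68) 641 z 0.0854
scene top (array([538.7, 190.4]), 123.7, 82.1, 86.95) 1275 z 0.0854
scene mat_a (array([489.5, 191.4]), 153.3, 244.5, 86.99)
scene mat_a (array([ 517. , -145.6]), 246.6, 155.1, 3.42)
scene line (array([715. ,   3.8]), 665.5, 23.7, 87.01)
scene line (array([492.2, 144. ]), 272.8, 146.7, 45.97)
line fit x=k*y+c [0.0528 0.7157] yaw deg -3.02 rect (array([715.3,   2.6]), 672.1, 26.2, 87.12)
mat (array([494., 194.]), 147.0, 232.1, 85.98) 1652
mat (array([ 519.8, -142.7]), 230.6, 143.7, 2.12) 883
side top (array([ 569. , -154.2]), 82.5, 127.2, 3.92) 922 z 0.0873
side top (array([534.3, 179.2]), 137.8, 80.9, 87.08) 598 z 0.088
side mat_a (array([ 518.9, -146.3]), 243.4, 160.9, 1.83)
side mat_a (array([493. , 189.5]), 157.8, 247.6, 85.47)
side line (array([716.7,   3.7]), 657.1, 22.3, 86.78)
line fit x=k*y+c [0.0558 0.7177] yaw deg -3.19 rect (array([718.,  11.]), 674.0, 30.0, 86.7)
mat (array([493.7, 192.2]), 142.8, 230.4, 87.41) 962
mat (array([ 520.1, -146.9]), 231.9, 144.8, 1.4) 1512
[ 1.14101393e+00  2.40593616e-01  5.00214378e-03  1.33521641e+00
 -4.69703828e-06  1.57080871e+00]
```

```bash
cat >> h.py <<'E'
def plan(wps):
    "wps: (x,y,z mm, yaw of tool y deg)"
    o=bot.get_obs(); p0=np.array(o['eef_pos'])*1000; M=R.from_quat(o['tool_rot']).as_matrix()
    yaw=np.degrees(np.arctan2(M[1,1],M[0,1])); print('tcp',p0.round(1),'yaw',yaw.round(2),'t',o['clock'])
    print([[np.round(M.T@(np.array(w[:3])-p0)).astype(int).tolist(),round(float((yaw-w[3]+180)%360-180),1)] for w in wps])
E
python3 -c "
from h import *
plan([(617,185,230,87),(617,185,180,87)])"
```

```text
tcp [208.3 454.5 303.9] yaw 65.37 t 1.1
[[[-484, -75, 74], -21.6], [[-484, -75, 124], -21.6]]
```

>>> step_arm(
  rows=[
    [[-60,-10,9],-8],
    [[-120,-19,18],-16],
    [[-180,-28,28],-21.6],
    [[-240,-37,37],-21.6],
    [[-300,-46,46],-21.6],
    [[-360,-56,55],-21.6],
    [[-420,-65,64],-21.6],
    [[-484,-75,74],-21.6],
    [[-484,-75,124],-21.6],
    [[-484,-75,124],-21.6],
    [[-484,-75,124],-21.6],
  ],
  claw=-1,
)

```text
clock: 2.48
eef_pos: [0.6169, 0.1852, 0.181]
tool_rot: [0.026, 1.0, 0.0, 0.0]
ft_force: [-0.4, -0.2, 0.6]
grip_width: 0.0855
grasp_force: 0.0
```

```bash
python3 - <<'E'
from h import *
o=bot.get_obs(); p=np.array(o['eef_pos'])*1000; print(o['joint_pos'].round(3) if hasattr(o['joint_pos'],'round') else o['joint_pos'],o['ft_force'],o['grip_width'])
for c in['scene','side']:
    im,d=bot.camera(c); W=cloud(c,d)*1000
    m=(d>0)&(np.hypot(W[...,0]-p[0],W[...,1]-p[1])<75)&(W[...,2]>95)&(W[...,2]<p[2]+5)
    P=W[m]; print(c,len(P)); 
    if len(P): print(np.percentile(P,[1,3,50,97,99],axis=0).round(0))
plan([(617,185,150,87)])
im,d=bot.camera('wrist'); save('w1',im)
E
```

```text
[0.292 0.596 0.221 1.196 0.    0.344] [-0.41516065 -0.16737153  0.64743277] 0.08554881366212069
scene 685
[[605. 114. 122.]
 [607. 118. 125.]
 [624. 228. 161.]
 [633. 259. 185.]
 [635. 259. 185.]]
side 104
[[601. 112. 125.]
 [603. 112. 127.]
 [615. 133. 152.]
 [627. 232. 183.]
 [627. 232. 185.]]
tcp [617.6 185.8 182.6] yaw 87.06 t 2.575
[[[1, -1, 33], 0.1]]
```

View pics/w1.png

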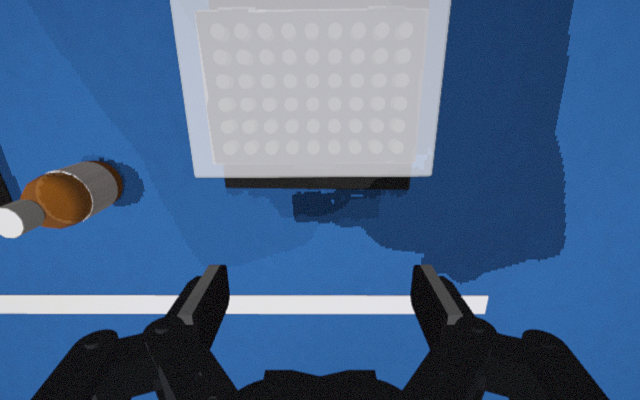

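>>> step_arm(
  rows=[
    [[0,0,48],0],
    [[15,0,48],0],
    [[25,0,48],0],
    [[29,0,44],0],
    [[33,0,40],0],
    [[37,0,36],0],
    [[41,0,33],0],
    [[46,0,30],0],
    [[50,0,26],0],
    [[50,0,26],0],
  ],
)

```text
clock: 3.88
eef_pos: [0.5677, 0.1875, 0.155]
tool_rot: [0.026, 1.0, 0.0, 0.001]
ft_force: [4.9, 0.3, 4.5]
grip_width: 0.0851
grasp_force: 2.7
```

```bash
python3 - <<'E'
from h import *
im,d=bot.camera('scene'); W=cloud('scene',d); r=bot.trace('box_a','scene')
for q in r[:2]:
    P=W[q['pixels']&(d>0)]*1000; print(q['score'],np.percentile(P,[2,98],axis=0).round(0))
plan([])
save('b1',im[80:300,200:520])
E
```

```text
0.77 [[480. 126.   5.]
 [577. 252. 104.]]
0.69 [[ 525. -211.    3.]
 [ 617.  -82.   87.]]
tcp [568.1 187.4 154.8] yaw 86.97 t 3.975
[]
```

View pics/b1.png

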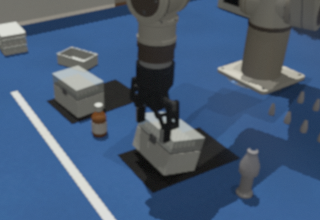

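>>> step_arm(
  rows=[
    [[10,0,-6],0],
    [[20,0,-10],0],
    [[31,0,-14],0],
    [[41,0,-16],0],
    [[52,0,-18],0],
    [[64,0,-18],0],
    [[75,0,-18],0],
    [[75,0,-18],0],
    [[80,0,-60],0],
    [[120,0,-90],0],
    [[180,0,-90],0],
    [[200,0,-90],0],
  ],
)

```text
clock: 5.48
eef_pos: [0.3643, 0.1973, 0.2434]
tool_rot: [0.026, 1.0, -0.001, -0.001]
ft_force: [0.0, 1.3, 0.6]
grip_width: 0.0855
grasp_force: 0.0
```

```bash
cat >> h.py <<'E'
def look(n,lo,hi):
    out=[]
    for c in['scene','side']:
        im,d=bot.camera(c); W=cloud(c,d)*1000
        m=(d>0)&(W[...,1]>lo)&(W[...,1]<hi)&(W[...,0]>370)&(W[...,0]<760)&(W[...,2]<100)
        T=W[m&(W[...,2]>79)]; 
        if len(T)>30: print(c,'top',rect(T/1000),len(T))
        F=W[m&(W[...,2]>12)&(im.min(2)>60)]
        if len(F): print(c,'ext',np.percentile(F,[2,98],axis=0).round(0).tolist())
        if c=='scene': print('stamp',[(round(r['score'],2),np.round(r['uv'])) for r in bot.trace('stamp',c)])
        if c=='scene': save(n,cv2.resize(im[80:300,200:520],None,fx=2,fy=2))
E
python3 - <<'E'
from h import *
look('b2',100,270); plan([])
E
```

```text
scene top (array([450.8, 190.7]), 131.2, 87.1, 87.13) 1309
scene ext [[414.0, 130.0, 15.0], [496.0, 256.0, 89.0]]
stamp [(0.82, array([279., 170.])), (0.48, array([391., 214.]))]
side top (array([452.5, 189.2]), 140.2, 84.2, 87.01) 682
side ext [[410.0, 121.0, 16.0], [491.0, 248.0, 94.0]]
tcp [366.8 197.9 243.8] yaw 87.04 t 5.625
[]
```

View pics/b2.png

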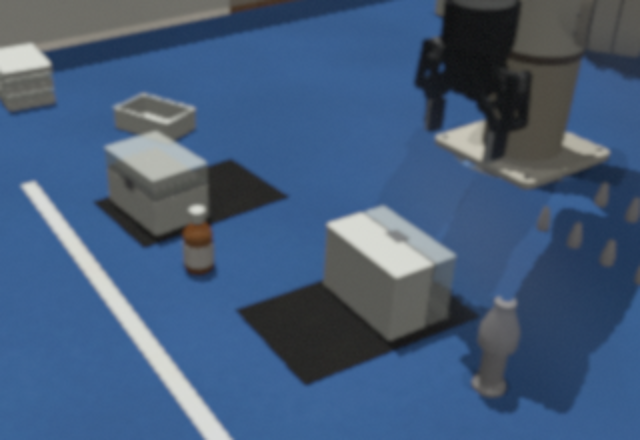

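>>> step_arm(
  rows=[
    [[0,0,0],0],
    [[0,0,0],0],
    [[0,0,0],0],
    [[0,0,0],0],
    [[0,0,55],0],
    [[0,0,110],0],
    [[-20,0,110],0],
    [[-33,0,110],0],
    [[-37,0,106],0],
    [[-41,0,102],0],
    [[-45,0,98],0],
    [[-49,0,94],0],
  ],
)

```text
clock: 7.12
eef_pos: [0.4166, 0.1954, 0.1506]
tool_rot: [0.026, 1.0, 0.0, 0.0]
ft_force: [-0.9, -0.1, -0.5]
grip_width: 0.0854
grasp_force: 0.2
```

>>> step_arm(
  rows=[
    [[-9,0,-6],0],
    [[-19,0,-11],0],
    [[-29,0,-16],0],
    [[-40,0,-19],0],
    [[-51,0,-21],0],
    [[-61,0,-23],0],
    [[-72,0,-23],0],
    [[-76,0,-23],0],
    [[-76,0,-23],0],
    [[-60,0,-50],0],
    [[-60,0,-70],0],
  ],
)

```text
clock: 8.5
eef_pos: [0.4749, 0.192, 0.2203]
tool_rot: [0.026, 1.0, -0.0, -0.001]
ft_force: [0.5, 0.2, 0.1]
grip_width: 0.0854
grasp_force: 0.0
```

```bash
python3 - <<'E'
from h import *
look('b3',100,270); plan([(590,20,260,93),(650,-150,190,93)]); print(bot.get_obs()['joint_pos'])
E
```

```text
scene top (array([539.1, 186.8]), 129.5, 88.6, 87.33) 1433
scene ext [[501.0, 127.0, 14.0], [585.0, 251.0, 87.0]]
stamp [(0.93, array([276., 170.])), (0.48, array([446., 257.])), (0.18, array([273., 255.]))]
side top (array([540.6, 182.1]), 136.5, 86.1, 86.46) 679
side ext [[496.0, 116.0, 17.0], [581.0, 243.0, 92.0]]
tcp [476.5 192.4 220.8] yaw 87.0 t 8.65
[[[-122, -166, -39], -6.0], [[-191, -333, 31], -6.0]]
[ 3.83791008e-01  3.17818803e-01 -1.13064586e-01  1.13745577e+00
  3.32492397e-05  4.36192998e-01]
```

>>> step_arm(
  rows=[
    [[-30,-40,-20],-2],
    [[-61,-83,-39],-4],
    [[-91,-125,-39],-6],
    [[-122,-166,-39],-6],
    [[-140,-210,-39],-6],
    [[-160,-255,-30],-6],
    [[-175,-295,0],-6],
    [[-190,-326,31],-6],
    [[-190,-326,31],-6],
  ],
)

```text
clock: 9.78
eef_pos: [0.6467, -0.1457, 0.183]
tool_rot: [-0.024, 1.0, 0.001, -0.004]
ft_force: [0.2, 0.2, 0.2]
grip_width: 0.0858
grasp_force: 0.0
```

```bash
python3 - <<'E'
from h import *
im,d=bot.camera('wrist'); W=cloud('wrist',d); save('w2',im)
z=W[...,2]; 
m=(d>0)&(z>.075)&(z<.1)&(W[...,1]<-.06)&(W[...,1]>-.24)&(W[...,0]<.63)&(W[...,0]>.5); P=W[m]
print(rect(P),len(P),np.median(P[:,2]))
e=P[P[:,0]>.5]; 
ys=np.arange(-.20,-.09,.01); xs=[np.percentile(P[abs(P[:,1]-y)<.005][:,0],99) for y in ys]; print(np.round(xs,4), np.polyfit(ys,xs,1))
plan([])
E
```

```text
(array([ 570.5, -148.3]), 86.6, 128.9, 4.36) 45107 0.0884113379650528
[0.616  0.615  0.6143 0.6137 0.6127 0.6122 0.6111 0.6107 0.6098 0.6091
 0.6083 0.6079] [-0.07461789  0.60091498]
tcp [ 647.3 -144.2  185.3] yaw 92.86 t 9.825
[]
```

View pics/w2.png

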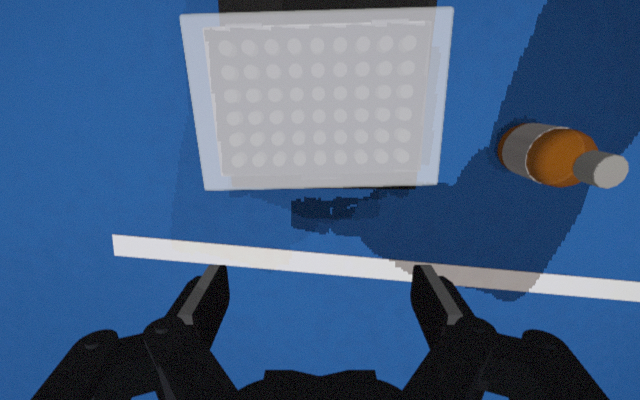

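>>> step_arm(
  rows=[
    [[0,2,25],-1.4],
    [[0,2,48],-1.4],
    [[0,2,48],-1.4],
    [[0,2,48],-1.4],
  ],
)

```text
clock: 10.32
eef_pos: [0.6493, -0.1407, 0.1424]
tool_rot: [-0.039, 0.999, -0.0, 0.001]
ft_force: [0.2, 0.6, 1.0]
grip_width: 0.085
grasp_force: 0.0
```

```bash
python3 - <<'E'
from h import *
f=np.array([.9972,.075]);p=np.array([527.6,-151.5])
def t(X,Z): return (*(p+X*f),Z,94.3)
plan([t(97,134),t(72,156),t(8,174)])
E
```

```text
tcp [ 649.3 -140.7  142.4] yaw 94.44 t 10.325
[[[25, -2, 8], 0.1], [[50, -2, -14], 0.1], [[114, -1, -32], 0.1]]
```

>>> step_arm(
  rows=[
    [[10,-2,8],0],
    [[25,-2,8],0],
    [[29,-2,4],0],
    [[33,-2,0],0],
    [[37,-2,-4],0],
    [[41,-2,-7],0],
    [[46,-2,-10],0],
    [[50,-2,-14],0],
    [[50,-2,-14],0],
  ],
)

```text
clock: 11.45
eef_pos: [0.5995, -0.1474, 0.156]
tool_rot: [-0.038, 0.999, -0.0, 0.001]
ft_force: [4.7, -0.0, 4.7]
grip_width: 0.0852
grasp_force: 2.7
```

>>> step_arm(
  rows=[
    [[10,0,-6],0],
    [[20,0,-10],0],
    [[31,0,-14],0],
    [[42,0,-16],0],
    [[53,0,-18],0],
    [[64,0,-18],0],
    [[75,0,-18],0],
    [[75,0,-18],0],
    [[80,0,-60],0],
    [[120,0,-90],0],
    [[180,0,-90],0],
    [[200,0,-90],0],
  ],
)

```text
clock: 12.95
eef_pos: [0.3967, -0.1622, 0.245]
tool_rot: [-0.038, 0.999, 0.0, -0.001]
ft_force: [0.4, -1.2, -0.4]
grip_width: 0.0854
grasp_force: 0.0
```

```bash
python3 - <<'E'
from h import *
look('b4',-240,-65); plan([])
E
```

```text
scene top (array([ 485. , -154.5]), 86.0, 132.2, 4.65) 691
scene ext [[443.0, -213.0, 14.0], [530.0, -89.0, 89.0]]
stamp [(0.95, array([304., 162.]))]
side top (array([ 485.3, -157.4]), 84.7, 135.2, 4.12) 1056
side ext [[442.0, -224.0, 16.0], [528.0, -99.0, 94.0]]
tcp [ 399.3 -162.7  245.3] yaw 94.32 t 13.1
[]
```

View pics/b4.png

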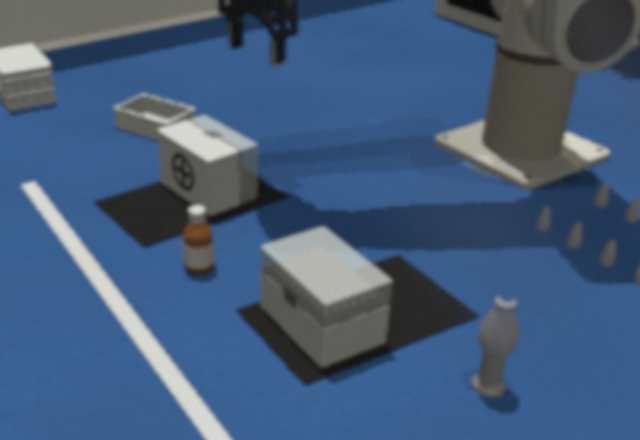

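>>> step_arm(
  rows=[
    [[0,0,0],0],
    [[0,0,0],0],
    [[0,0,0],0],
    [[0,0,0],0],
    [[0,0,55],0],
    [[0,0,111],0],
    [[-20,0,111],0],
    [[-33,0,111],0],
    [[-37,0,107],0],
    [[-41,0,103],0],
    [[-45,0,99],0],
    [[-49,0,95],0],
  ],
)

```text
clock: 14.6
eef_pos: [0.4487, -0.1589, 0.1506]
tool_rot: [-0.038, 0.999, -0.0, 0.0]
ft_force: [-0.3, 0.8, -0.9]
grip_width: 0.0853
grasp_force: 0.2
```

>>> step_arm(
  rows=[
    [[-9,0,-6],0],
    [[-19,0,-11],0],
    [[-29,0,-16],0],
    [[-40,0,-19],0],
    [[-51,0,-21],0],
    [[-61,0,-23],0],
    [[-72,0,-23],0],
    [[-76,0,-23],0],
    [[-76,0,-23],0],
    [[-50,0,-30],0],
    [[10,0,-30],0],
    [[30,0,-30],0],
  ],
)

```text
clock: 16.1
eef_pos: [0.4144, -0.1605, 0.1792]
tool_rot: [-0.038, 0.999, 0.001, -0.002]
ft_force: [0.0, -0.2, 0.2]
grip_width: 0.0854
grasp_force: 0.0
```

```bash
python3 - <<'E'
from h import *
look('b5',-240,-65)
im,d=bot.camera('wrist'); W=cloud('wrist',d); z=W[...,2]
m=(d>0)&(z>.075)&(z<.1)&(W[...,1]<-.06)&(W[...,1]>-.24)&(W[...,0]<.66)&(W[...,0]>.5); print(rect(W[m]),m.sum())
plan([])
E
```

```text
scene top (array([ 571.7, -147.9]), 87.4, 131.9, 4.58) 760
scene ext [[529.0, -206.0, 15.0], [618.0, -83.0, 87.0]]
stamp []
side top (array([ 571.9, -151.2]), 87.2, 133.4, 4.6) 1033
side ext [[527.0, -218.0, 17.0], [616.0, -92.0, 92.0]]
(array([ 529.3, -152.9]), 3.2, 126.2, 4.5) 399
tcp [ 418.8 -161.3  180.3] yaw 94.34 t 16.3
[]
```

```bash
python3 - <<'E'
from h import *
plan([(486.5-40,-142.5,150,87),(486.5-10,-144,95,87)])
E
```

```text
tcp [ 418.8 -161.3  180.3] yaw 94.34 t 16.3
[[[-29, 17, 30], 7.3], [[-59, 13, 85], 7.3]]
```

>>> step_arm(
  rows=[
    [[-20,17,20],4],
    [[-35,17,50],7.3],
    [[-40,16,85],7.3],
    [[-40,16,85],7.3],
    [[-40,16,85],7.3],
  ],
)

```text
clock: 16.92
eef_pos: [0.458, -0.1421, 0.0955]
tool_rot: [0.025, 1.0, -0.0, 0.0]
ft_force: [-0.5, -0.8, 0.1]
grip_width: 0.0853
grasp_force: 0.0
```

```bash
python3 - <<'E'
from h import *
plan([(486.5,-144.5,95,87),(600,-150.5,95,87),(611,-151,95,87)])
E
```

```text
tcp [ 458.  -142.1   95.5] yaw 87.09 t 16.925
[[[-29, -1, 1], 0.1], [[-142, -1, 1], 0.1], [[-153, -1, 1], 0.1]]
```

>>> step_arm(
  rows=[
    [[-30,-1,0],0],
    [[-45,-1,0],0],
    [[-55,-1,0],0],
    [[-65,-1,0],0],
    [[-75,-1,0],0],
    [[-85,-1,0],0],
    [[-95,-1,0],0],
    [[-105,-1,0],0],
    [[-115,-1,0],0],
    [[-124,-1,0],0],
    [[-130,-1,0],0],
    [[-130,-1,0],0],
  ],
)

```text
clock: 18.42
eef_pos: [0.5875, -0.1497, 0.0948]
tool_rot: [0.025, 1.0, -0.0, 0.0]
ft_force: [0.4, 0.4, -0.5]
grip_width: 0.0856
grasp_force: 0.0
```

```bash
cat >> h.py <<'E'
def line():
    for c in['scene','side']:
        im,d=bot.camera(c); W=cloud(c,d); Q=W*1000; z=W[...,2]; inl=(d>0)&(W[...,1]>-.25)&(W[...,1]<-.05)
        w=(d>0)&(abs(z)<.012)&(im.min(2)>110)&(Q[...,0]>660)&(Q[...,0]<770)&(abs(Q[...,1])<330); w&=~((Q[...,1]>-240)&(Q[...,1]<-60))
        P=Q[w]; k=np.polyfit(P[:,1],P[:,0],1); n=np.array([1,-k[0]])/np.hypot(1,k[0])
        T=Q[inl&(z>.082)&(z<.096)&(W[...,0]>.5)&(W[...,0]<.78)&(im.min(2)>90)]
        s=(T[:,:2]-[k[1],0])@n; r=rect(T/1000)
        print(c,'line yaw',-np.degrees(np.arctan(k[0])).round(2),'c',k[1].round(1),'box',r,'front vs line',np.percentile(s,[.5,2,98,99.5]).round(1),'centre',((np.array(r[0])-[k[1],0])@n).round(1))
E
python3 - <<'E'
from h import *
line(); plan([]); im,d=bot.camera('scene'); save('p1',cv2.resize(im[80:300,200:520],None,fx=2,fy=2))
E
```

```text
scene line yaw -3.03 c 715.5 box (array([ 644.3, -152.9]), 138.0, 88.9, 87.76) front vs line [-106.1 -103.9  -21.1  -20.2] centre -63.0
side line yaw -3.31 c 718.4 box (array([ 646.9, -153.6]), 133.8, 82.7, 86.0) front vs line [-101.7  -97.7  -23.1  -22.1] centre -62.5
tcp [ 587.  -149.7   94.9] yaw 87.08 t 18.525
[]
```

View pics/p1.png

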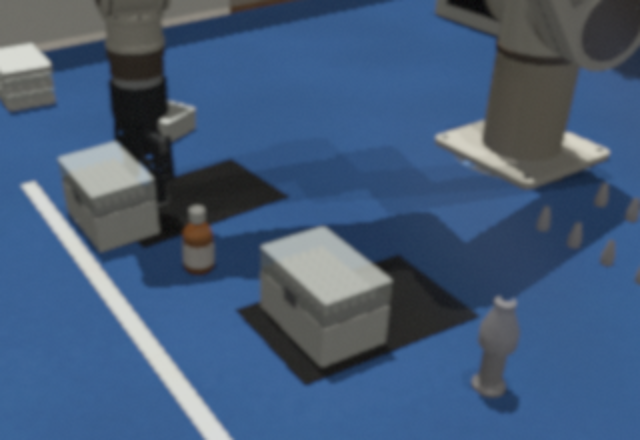

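>>> step_arm(
  rows=[
    [[-8,0,0],0],
    [[-14,0,0],0],
    [[-18,0,0],0],
    [[-20,0,0],0],
    [[-20,0,0],0],
    [[-10,0,0],0],
    [[60,0,0],0],
    [[100,0,-60],0],
    [[130,0,-120],0],
    [[150,0,-150],0],
    [[150,0,-150],0],
  ],
)

```text
clock: 19.95
eef_pos: [0.4371, -0.1425, 0.2491]
tool_rot: [0.026, 1.0, -0.001, 0.004]
ft_force: [0.9, 0.2, 0.2]
grip_width: 0.0857
grasp_force: 0.0
```

```bash
python3 - <<'E'
from h import *
line(); look('p2',100,270); plan([])
c='scene';im,d=bot.camera(c); W=cloud(c,d)
for t in['box_a','reagent','dispenser','trough']:
    for r in bot.trace(t,c)[:2]:
        P=W[r['pixels']&(d>0)]; print(t,round(r['score'],2),np.percentile(P,2,axis=0).round(3),np.percentile(P,98,axis=0).round(3))
save('p3',cv2.resize(im[110:270,220:420],None,fx=4,fy=3.7))
E
```

```text
scene line yaw -2.99 c 715.6 box (array([ 662.3, -150.7]), 132.7, 86.4, 87.24) front vs line [-87.2 -86.   -3.6  -2.6] centre -45.3
side line yaw -3.19 c 717.5 box (array([ 662.9, -154.2]), 134.6, 87.4, 87.13) front vs line [-89.  -87.8  -5.   -3.5] centre -46.0
scene top (array([540. , 185.6]), 131.7, 88.1, 86.81) 1444
scene ext [[501.0, 127.0, 15.0], [585.0, 251.0, 87.0]]
stamp [(0.76, array([249., 180.]))]
side top (array([555.6, 182.2]), 139.1, 58.8, 84.32) 429
side ext [[516.0, 116.0, 15.0], [582.0, 242.0, 92.0]]
tcp [ 436.8 -141.8  243.4] yaw 87.09 t 20.2
[]
box_a 0.81 [0.501 0.126 0.006] [0.585 0.251 0.087]
box_a 0.64 [ 0.625 -0.206  0.007] [ 0.707 -0.086  0.087]
reagent 0.89 [0.586 0.006 0.005] [0.615 0.029 0.085]
reagent 0.72 [ 0.623 -0.21   0.005] [ 0.707 -0.086  0.087]
dispenser 0.66 [ 0.379  0.304 -0.001] [0.475 0.378 0.109]
trough 0.81 [ 0.396 -0.461  0.   ] [ 0.498 -0.332  0.037]
trough 0.58 [ 0.554 -0.081 -0.   ] [0.615 0.029 0.085]
```

View pics/p3.png

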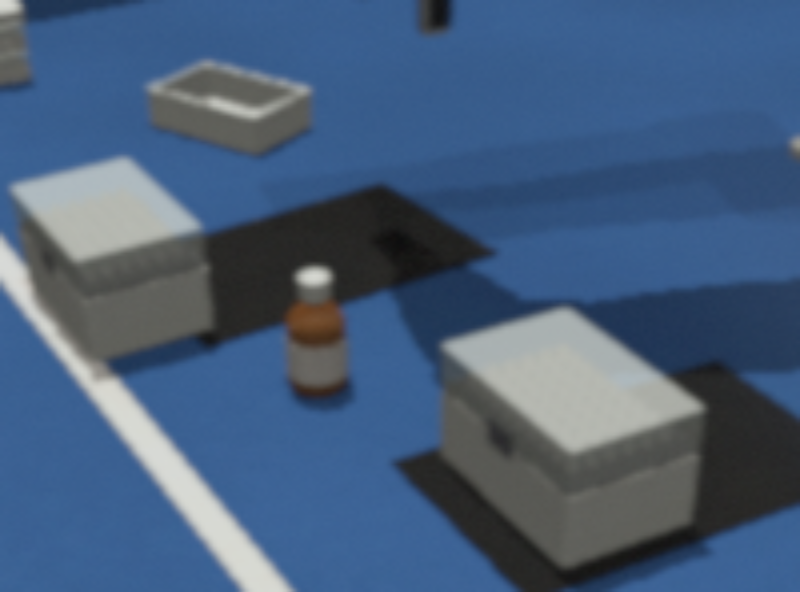

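>>> step_arm(
  rows=[
    [[-20,0,30],0],
    [[-50,0,90],0],
    [[-90,0,150],0],
    [[-140,0,150],0],
    [[-160,0,150],0],
    [[-168,0,150],0],
    [[-172,0,150],0],
    [[-174,0,150],0],
    [[-174,0,150],0],
    [[-160,0,150],0],
    [[-100,0,150],0],
    [[-50,0,90],0],
  ],
)

```text
clock: 21.95
eef_pos: [0.4908, -0.1438, 0.1393]
tool_rot: [0.026, 1.0, 0.001, -0.006]
ft_force: [0.0, -1.0, 1.1]
grip_width: 0.0858
grasp_force: 0.0
```

>>> step_arm(
  rows=[
    [[50,0,-60],0],
    [[60,0,-80],0],
    [[60,0,-80],0],
  ],
)

```text
clock: 22.32
eef_pos: [0.4375, -0.1426, 0.2264]
tool_rot: [0.026, 1.0, -0.001, 0.004]
ft_force: [1.3, -1.1, 0.1]
grip_width: 0.0861
grasp_force: 0.0
```

```bash
python3 - <<'E'
from h import *
line(); plan([])
E
```

```text
scene line yaw -2.99 c 715.5 box (array([ 665.2, -150.8]), 133.9, 87.3, 87.32) front vs line [-85.  -83.7  -0.8   0.3] centre -42.4
side line yaw -3.16 c 717.5 box (array([ 665.8, -154.3]), 134.0, 87.6, 87.22) front vs line [-85.8 -85.   -2.2  -0.4] centre -43.1
tcp [ 437.4 -142.2  223.4] yaw 87.06 t 22.425
[]
```

Front edge is on the line centre and square to within 0.5°.

```bash
python3 -c "
from h import *
print(bot.job_done())"
```

```text
the job is handed in; nothing more can be done
None
```

I tipped both boxes, left first, and righted each one. The right box carried the stamp, and I pushed it until its front edge measured within about 2 mm of the line's centre and about 0.5° of square. The plain left box ended up about 3–4 mm forward of where it started, the other things on the deck stayed put, and the job is handed in at about 22 s.

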